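# Open the child-safe oxide box with the release stick

### The job

The child-safe oxide box is shut: take the wooden release stick from the tool rack and push its thin end down through the narrow slot in the box's lid until the hidden catch is pressed fully home and the drawer has come fully out. Press gently: the catch gives under a light push, but leaning on the box or on the bottomed catch with more than about 20 N breaks it. Then stand the stick back in the rack hole it came from, and leave everything else on the bench where it is.

Things in the scene. Friction and masses are not known exactly. Their poses are not given: they have to be found in the camera images.
- oxide_box: Plywood box fixed to the bench, 180 (x) x 150 (y) x 120 mm high, with a flat 6 mm aluminium lid; its drawer is in the lower part of the -x face. Origin: centre of the underside; z up.
- slot (a point): Centre of the slot's mouth, on the lid's top face, 40 mm from the box's centre along its +x; axes as the box. The slot goes straight through the 6 mm lid: 14 mm wide along the box's x, 36 mm long along its y. Out of sight below it a flat catch tab spans the whole slot; its top starts somewhere from 18 to 54 mm below the lid's top face, different each time.
- drawer (a joint): How far the drawer has come out along the box's -x, in m: 0 shut, 0.018 fully out. It is driven by the hidden catch tab, 1.5 mm for every mm the tab goes down. The tab gives way under about 3 to 6 N (pushed slowly) all along its 12 mm of travel, then meets a hard stop; tab and drawer stay where they are pushed.
- stick: Release stick of pale wood, 40 g, 150 mm long, standing upright in a rack hole: a round shaft 10 mm in diameter over the lower 95 mm, then a flat grip 26 (x) x 14 (y) x 55 mm high, from 95 to 150 mm above the origin. Origin: centre of the shaft's lower end; z up along the stick. At the start the origin is 10 mm above the bench.
- stick_tip (a point): Centre of the flat lower end of the stick's shaft (the same point as the stick's origin).
- rack: Wooden block fixed to the bench, 70 (x) x 170 (y) x 60 mm high. Two round holes, 14 mm in diameter and 50 mm deep (floor 10 mm above the bench), at 45 mm either side of the centre along its y; one holds the stick, the other the burnisher, either way round. Origin: centre of the underside.
- burnisher: The rack's other tool, to be left alone: a round 10 mm wooden shaft with a 26 mm ball on top, 106 mm long, standing in the other hole. Origin: centre of its lower end.
- glaze_jar: Small closed glass jar, 56 mm wide, 85 mm high, on the far side of the rack. Origin: centre of the underside.
Mind the look-alikes: they are no part of the job. What is shaped like the stick but orange, purple or yellow is not meant.

How it is judged:
By the outcome, as a careful person would: the job done as asked, in the order asked, and still so for the second after the job is handed in, with the robot touching nothing.
It also fails if it takes over 58 s, if anything falls off the work surface, if the arm or the gripper's body presses on something with over 40 N, if the wrist force passes 120 N, or if a joint passes its speed limit or range.

### The arm

A 6-joint arm with a two-finger parallel gripper is mounted at the origin on the work surface. World frame = base frame: x ahead of the robot, y to its left, z up, the work surface at z = 0. Lengths are in m, angles in rad, forces in N, time in s.
With the tool pointing down it reaches from about 0.275 to 0.825 m from the base axis. Payload 5.2 kg.
Tool frame: the origin (TCP) lies at the very end of the fingers, on their centre line; the grasp point (between the pads) lies 19 mm behind it (r.grip_point_offset is the distance from the TCP to the grasp point, in m); z points along the fingers, y is the line along which they close (so a half turn about z gives the same grasp; the last joint's range is limited). The gripper opens to 93 mm and grips with 3 to 60 N. Pads are 15 mm wide; open, the fingers measure 128 mm over their backs; the gripper's body (75 mm by 188 mm) begins 65 mm behind the grasp point.
Start: joints at [0.909, 0.259, 1.535, -0, 1.348, -0.203], TCP at [0.244, 0.493, 0.219] pointing down, gripper open.
Joint ranges: [-3.14, 3.14], [-0.91, 2.08], [0.19, 2.58], [-1.22, 4.36], [0.22, 2.71], [-3.12, 3.12]. Speed limits (rad/s): [2.57, 2.57, 3.14, 3.14, 3.14, 3.14].

### API

Orientations are given as [roll, pitch, yaw] about the fixed x, y, z axes, in that order (R = Rz(yaw) Ry(pitch) Rx(roll)).
In Python, from cell import r, optics gives the robot as it stands. The module is installed in compiled form; this text tells all that it offers.
- The arm moves only by the tool arm_command, never from a script. Its argument "deltas" is a list of rows, each a list of 6 numbers: the shift along the tool's x, y, z as a fraction of full scale, then the turn, a rotation vector about the tool's x, y, z as a fraction of full scale. A call has 1 to 5 rows; each row is the pose to reach, as a shift and turn from the pose commanded when the call began, along the tool's axes at that moment; what a row does not reach only later rows make up. Full scale, the value 1, is 0.6 m for a shift and 30 degrees for a turn. A row lasts 1/10 s, in which the tool goes at most 50 mm and 8.59 degrees, less where a joint would pass 70% of its speed; a pose out of reach is approached as far as the arm can. A call with a number of a shift or a turn outside -1 to 1 is refused whole. A call with a gripper value outside its range is refused whole. "claw" is the gripper's target within -1 to 1 (fully open at 1, half-way at 0, shut at -1), set as the call begins (left out, the last holds). The fingers move at their own pace and stop on an object; "grip_force" is the grip in N (left out, the last holds). Time passes only in rows, so rows that repeat a pose let the fingers close. It gives the time, the measured TCP pose, the force, the opening and the grip force at its end, in the units of the state.
- r.get_obs(): the state, without advancing time (a new reading comes with each control period).
- optics.snapshot(name): name is "side" or "top" or "wrist"; returns (picture, depth): 480x640x3 uint8, red, green, blue; 480x640 float32, m along the optical axis (not along the pixel's ray), 0 where there is no reading.
- optics.camera_info(name): a dict with "camera_matrix" (3x3 intrinsics, pixels), "dist" ([k1, k2, p1, p2, k3] as OpenCV has them; the pictures are not rectified), "rvec" (rotation vector, rad) and "tvec" (3), from world to camera coordinates, as OpenCV has them; the wrist camera has in their place "tool_from_camera" (4x4, takes a point from camera to tool coordinates, whose origin is the TCP and whose axes are the flange's). Camera axes: x right, y down, z forward; pixel columns grow to the right and rows downward; lengths in m; the calibration is good to about 2 mm. A picture is of the moment at which its call begins: read the wrist's pose just before it. camera_info takes no time and is no camera call.
- r.finish_job(): hands the job in; it is judged then, once.
The state is a dict: "time_s": time; "joint_positions": joint angles; "qd": joint speeds; "joint_efforts": joint torques, N m; "position": TCP position; "orientation": TCP orientation; "ft_force": force on the tool from outside, world axes, zero at the start; "moment": the same for the moment, N m; "gripper_width": finger opening in m; "grasp_force": force on a finger pad.
Only numpy, scipy, OpenCV 4.12 (cv2) and the standard library are available. Lean on these libraries where they do the work, as an engineer would, in place of code of your own. Each camera call takes 0.05 s, during which the arm holds its last target. There are 200 camera calls.

## Working session

There is one attempt and no reset: what is moved stays moved. The work goes in short steps, Python scripts to look and compute and a tool call to move; the robot and the scene stay as the last step left them, time stands still between calls to the robot, and variables do not carry over. Pictures are saved under pics/ and viewed, at most 10 in all, crops included, and the job is handed in when it is done.

Besides the shell and the picture viewer there is one more tool, called after ">>>" by a JSON object that holds its "fn" and its "kwargs", one argument or row to a line. arm_command: Moves the arm, as the interface text tells. Its arguments: {"type":"object","properties":{"deltas":{"type":"array"},"claw":{"type":"number"},"grip_force":{"type":"number"}},"required":["deltas"]}

```bash
mkdir -p pics
cat > h.py <<'E'
import numpy as np, cv2
from scipy.spatial.transform import Rotation as R
from cell import r, optics
def snap(n):
    o=r.get_obs(); im,d=optics.snapshot(n); c=optics.camera_info(n)
    K=np.array(c["camera_matrix"],float); D=np.array(c["dist"],float)
    if n=="wrist":
        T=np.eye(4); T[:3,:3]=R.from_euler('xyz',o["orientation"]).as_matrix(); T[:3,3]=o["position"]
        W=T@np.array(c["tool_from_camera"])
    else:
        M=np.eye(4); M[:3,:3]=cv2.Rodrigues(np.array(c["rvec"],float))[0]; M[:3,3]=np.ravel(c["tvec"]); W=np.linalg.inv(M)
    return im,d,K,D,W
def save(f,im,box=None,s=1):
    if box: im=im[box[1]:box[3],box[0]:box[2]]
    cv2.imwrite(f,cv2.resize(im[:,:,::-1],None,fx=s,fy=s,interpolation=cv2.INTER_CUBIC))
def ray(v,p):
    q=cv2.undistortPoints(np.array([[p]],float),v[2],v[3])[0,0]
    return v[4][:3,3], v[4][:3,:3]@np.array([q[0],q[1],1])
def atz(v,p,z):
    o,d=ray(v,p); return o+d*(z-o[2])/d[2]
def dep(v,p):
    o,d=ray(v,p); u=int(round(p[0]));w=int(round(p[1])); return o+d*v[1][w,u]
def tri(v1,p1,v2,p2):
    A=[];b=[]
    for v,p in((v1,p1),(v2,p2)):
        o,d=ray(v,p); d=d/np.linalg.norm(d); P=np.eye(3)-np.outer(d,d); A.append(P); b.append(P@o)
    return np.linalg.lstsq(np.vstack(A),np.hstack(b),rcond=None)[0]
def proj(v,X):
    M=np.linalg.inv(v[4]); return cv2.projectPoints(np.array([X],float),cv2.Rodrigues(M[:3,:3])[0],M[:3,3],v[2],v[3])[0].ravel()
def put(n,f):
    import pickle; v=snap(n); pickle.dump(v,open(f,'wb')); return v
def get(f):
    import pickle; return pickle.load(open(f,'rb'))
E
python3 - <<'E'
from h import *
np.set_printoptions(precision=3,suppress=True)
a=put("top","top0.pkl"); b=put("side","side0.pkl")
save("pics/top0.png",a[0]); save("pics/side0.png",b[0])
print(r.get_obs()); print(a[4],b[4],a[2]); print(optics.camera_info("wrist"))
E
```

```text
{'time_s': 0.1, 'joint_positions': array([ 0.909,  0.259,  1.536, -0.   ,  1.348, -0.203]), 'qd': array([-0.   , -0.003, -0.002, -0.   ,  0.001,  0.   ]), 'joint_efforts': array([  0.002, -43.821, -28.464,   0.072,   0.036,  -0.   ]), 'position': array([0.243, 0.493, 0.218]), 'orientation': array([-3.14 , -0.   ,  2.683]), 'ft_force': array([-0.058, -0.47 , -0.272]), 'moment': array([-0.032,  0.003, -0.013]), 'grasp_force': 0.0, 'gripper_width': 0.09287497990046428}
[[-0.006 -0.983  0.181  0.402]
 [-1.     0.004 -0.008 -0.038]
 [ 0.007 -0.181 -0.983  0.992]
 [ 0.     0.     0.     1.   ]] [[ 1.     0.023  0.011  0.556]
 [ 0.006 -0.616  0.788 -0.798]
 [ 0.025 -0.788 -0.616  0.692]
 [ 0.     0.     0.     1.   ]] [[608.138   0.    311.377]
 [  0.    608.138 245.369]
 [  0.      0.      1.   ]]
{'camera_matrix': array([[384.245,   0.   , 308.625],
       [  0.   , 384.245, 240.163],
       [  0.   ,   0.   ,   1.   ]]), 'dist': array([-0.081,  0.   ,  0.   ,  0.   ,  0.   ]), 'tool_from_camera': array([[ 0.   , -0.954, -0.3  ,  0.083],
       [ 1.   ,  0.   , -0.   , -0.001],
       [ 0.   , -0.3  ,  0.954, -0.165],
       [ 0.   ,  0.   ,  0.   ,  1.   ]])}
```

View pics/top0.png

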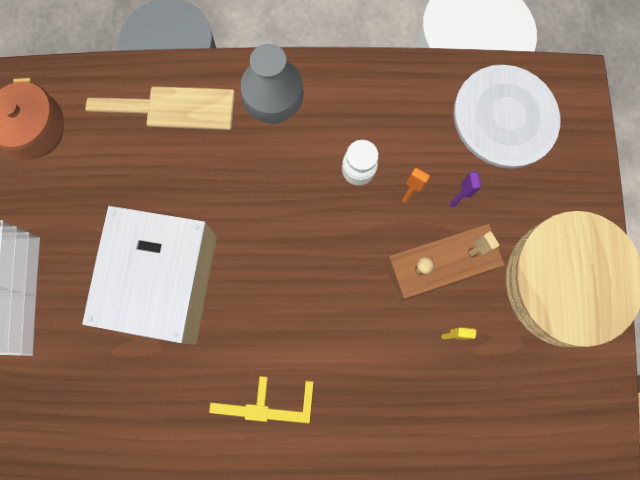

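View pics/side0.png

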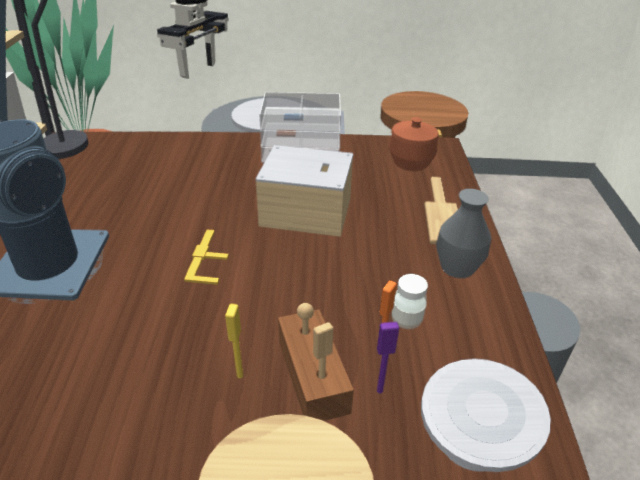

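The candidates are:

| Object | Top-view pixel |
|---|---|
| Pale wood stick, in the rack | (488,242) |
| Burnisher with ball, in the rack | (425,265) |
| Orange look-alike | (416,182) |
| Purple look-alike | (468,188) |
| Yellow look-alike | (462,334) |

I choose the pale one in the rack. The box slot is at (149,246) in the top view and (325,167) in the side view. Next I'll check the choice in a close crop.

Run:
```python
from h import *
a=get("top0.pkl"); b=get("side0.pkl")
f=lambda im,x:cv2.resize(im[x[1]:x[3],x[0]:x[2]],(400,300),interpolation=cv2.INTER_CUBIC)
m=np.vstack([np.hstack([f(a[0],(380,205,520,310)),f(b[0],(270,285,390,375))]),np.hstack([f(a[0],(70,190,230,310+40-40)),f(b[0],(250,140,370,230))])])
save("pics/crop.png",m)
```

```text
(no output)
```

View pics/crop.png

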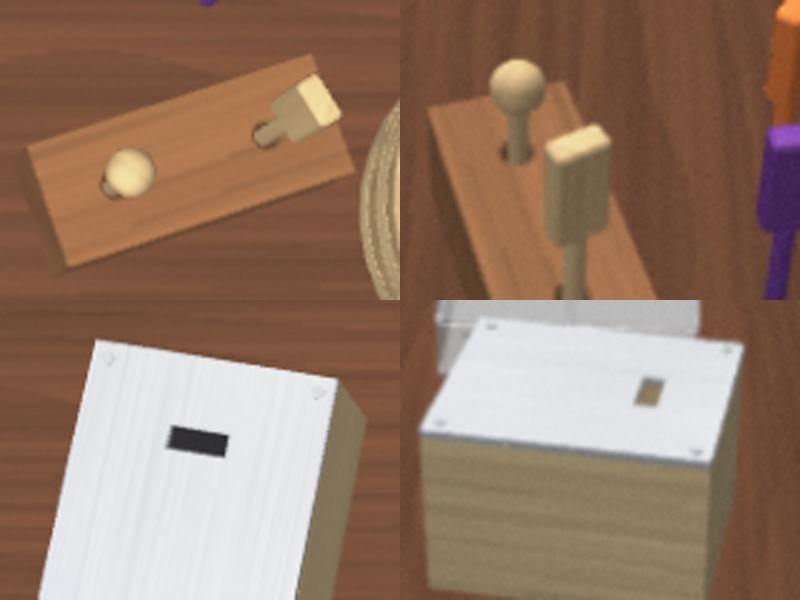

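Run:
```python
from h import *
np.set_printoptions(precision=4,suppress=True)
a=get("top0.pkl"); b=get("side0.pkl")
c=lambda x,y,ox,oy,s:(ox+x*s,oy+y*s)
print("stick top",tri(a,(491.7,240),b,(323.4,328.2)))
print("slot",tri(a,(149.2,246.8),b,(325,167.3)))
for p in [(297,92),(318,74),(342,112),(320,128)]: print(atz(a,c(*p,380,205,.35),.16))
print("rack edge",[atz(a,c(*p,380,205,.35),.06) for p in [(30,148),(310,55),(353,172),(68,268)]])
print("hole stick at .06",atz(a,c(263,135,380,205,.35),.06))
print("lid",[atz(a,p,.12) for p in [(109,206),(205,222),(181,343),(83,325)]])
print("slotcorners",[atz(a,c(*p,70,190,.4),.12) for p in [(172,126),(228,136),(225,157),(168,148)]])
o=r.get_obs();print(o["position"],o["orientation"])
# depth check
for n,v,p in(("top",a,(491.7,240)),("lid",a,(149,270)),("jar",a,(362,155))): print(n,dep(v,p))
```

```text
stick top [ 0.563  -0.3008  0.1586]
slot [0.5629 0.1938 0.1206]
[ 0.5658 -0.2893  0.16  ]
[ 0.5749 -0.3006  0.16  ]
[ 0.5556 -0.3118  0.16  ]
[ 0.5476 -0.3     0.16  ]
rack edge [array([ 0.5549, -0.1688,  0.06  ]), array([ 0.6065, -0.3283,  0.06  ]), array([ 0.5403, -0.3489,  0.06  ]), array([ 0.4891, -0.1877,  0.06  ])]
hole stick at .06 [ 0.5614 -0.2988  0.06  ]
lid [array([0.6239, 0.2585, 0.12  ]), array([0.5982, 0.1116, 0.12  ]), array([0.4212, 0.1423, 0.12  ]), array([0.4458, 0.2888, 0.12  ])]
slotcorners [array([0.5711, 0.2099, 0.12  ]), array([0.5649, 0.1759, 0.12  ]), array([0.5524, 0.1772, 0.12  ]), array([0.5579, 0.2117, 0.12  ])]
[0.2433 0.4927 0.2179] [-3.14   -0.0003  2.6828]
top [ 0.5613 -0.2997  0.1623]
lid [0.5264 0.1918 0.1232]
jar [ 0.7122 -0.1254  0.0864]
```

```bash
cat > go.py <<'E'
import sys
from h import *
x,y,z,yaw=map(float,sys.argv[1:5])
o=r.get_obs(); M=R.from_euler('xyz',o["orientation"])
d=M.inv().apply(np.array([x,y,z])-o["position"])/.6
t=(M.inv()*R.from_euler('xyz',[np.pi,0,np.radians(yaw)])).as_rotvec()/np.radians(30)
print(np.round(d,4),np.round(t,4),o["time_s"],np.round(o["position"],4),np.round(np.degrees(o["orientation"]),2))
E
python3 go.py .36 .2 .26 182; python3 go.py .562 -.3 .26 210
```

```text
[-0.3905 -0.3514 -0.0697] [-0.0029 -0.0014 -0.9429] 0.1 [0.2433 0.4927 0.2179] [-1.7991e+02 -2.0000e-02  1.5371e+02]
[-1.0614 -0.9494 -0.069 ] [-0.0026 -0.0021 -1.8762] 0.1 [0.2433 0.4927 0.2179] [-1.7991e+02 -2.0000e-02  1.5371e+02]
```

>>> {"fn": "arm_command", "kwargs": {
  "deltas": [
    [-0.99,-0.885,-0.07,0,0,-0.94],
    [-0.99,-0.885,-0.07,0,0,-0.94],
    [-0.99,-0.885,-0.07,0,0,-0.94],
    [-0.99,-0.885,-0.07,0,0,-0.94],
    [-0.99,-0.885,-0.07,0,0,-0.94]
  ],
  "claw": -0.1
}}

```text
time_s: 0.6
position: [0.3321, 0.2729, 0.231]
orientation: [-3.141, -0.0, -3.105]
ft_force: [0.7, -0.4, 0.4]
gripper_width: 0.0575
grasp_force: 0.0
```

```bash
python3 go.py .562 -.3 .25 210
```

```text
[-0.3476 -0.9684 -0.0315] [-3.000e-04 -7.000e-04 -9.295e-01] 0.6 [0.3321 0.2729 0.231 ] [-1.7999e+02 -2.0000e-02 -1.7788e+02]
```

>>> {"fn": "arm_command", "kwargs": {
  "deltas": [
    [-0.348,-0.968,-0.03,0,0,-0.93],
    [-0.348,-0.968,-0.03,0,0,-0.93],
    [-0.348,-0.968,-0.03,0,0,-0.93],
    [-0.348,-0.968,-0.03,0,0,-0.93],
    [-0.348,-0.968,-0.03,0,0,-0.93]
  ]
}}

```text
time_s: 1.1
position: [0.4131, 0.0731, 0.2375]
orientation: [3.141, 0.0, -2.617]
ft_force: [1.4, 0.3, -0.2]
gripper_width: 0.0419
grasp_force: 0.0
```

```bash
python3 go.py .562 -.3 .25 210
```

```text
[ 0.0966 -0.6625 -0.0211] [0.0006 0.0004 0.0016] 1.1 [0.4131 0.0731 0.2375] [ 1.7998e+02  1.0000e-02 -1.4995e+02]
```

>>> {"fn": "arm_command", "kwargs": {
  "deltas": [
    [0.097,-0.662,-0.02,0,0,0],
    [0.097,-0.662,-0.02,0,0,0],
    [0.097,-0.662,-0.02,0,0,0],
    [0.097,-0.662,-0.02,0,0,0],
    [0.097,-0.662,-0.02,0,0,0]
  ]
}}

```text
time_s: 1.6
position: [0.5048, -0.1601, 0.2447]
orientation: [3.141, -0.0, -2.622]
ft_force: [0.5, 0.8, 0.9]
gripper_width: 0.0417
grasp_force: 0.0
```

```bash
python3 go.py .562 -.3 .25 210
```

```text
[ 0.0331 -0.2498 -0.009 ] [ 0.0013 -0.0002 -0.0072] 1.6 [ 0.5048 -0.1601  0.2447] [ 1.7996e+02 -1.0000e-02 -1.5022e+02]
```

>>> {"fn": "arm_command", "kwargs": {
  "deltas": [
    [0.032,-0.24,-0.009,0,0,0],
    [0.032,-0.24,-0.009,0,0,0],
    [0.032,-0.24,-0.009,0,0,0],
    [0.032,-0.24,-0.009,0,0,0],
    [0.032,-0.24,-0.009,0,0,0]
  ]
}}

```text
time_s: 2.1
position: [0.5591, -0.2931, 0.2489]
orientation: [3.139, -0.001, -2.623]
ft_force: [-0.3, 0.1, 0.4]
gripper_width: 0.0419
grasp_force: 0.0
```

```bash
python3 go.py .562 -.3 .25 210
python3 - <<'E'
from h import *
v=put("wrist","w1.pkl"); save("pics/w1.png",v[0])
print(proj(v,(.562,-.3,.16)),proj(v,(.5615,-.3005,.06)))
E
```

```text
[ 0.0015 -0.0123 -0.0019] [ 0.0053 -0.0016 -0.0095] 2.1 [ 0.5591 -0.2931  0.2489] [ 1.7984e+02 -5.0000e-02 -1.5029e+02]
[299.56375072 245.78004832] [301.55503272 212.03667341]
```

View pics/w1.png

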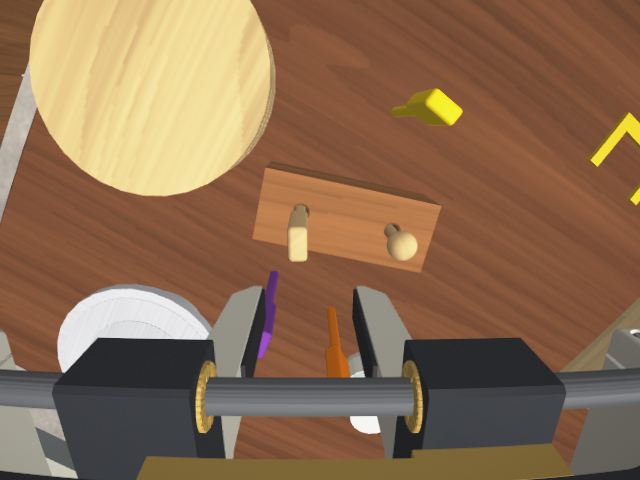

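The wrist picture shows the stick's grip top at (298,244), with its hole at (301,212). The burnisher is at (402,246), and the purple and orange look-alikes are farther off. This agrees with the prediction of (300,246), and the grip is aligned with the fingers.

```bash
python3 - <<'E'
from h import *
v=get("w1.pkl"); print(atz(v,(298.3,244),.16),tri(v,(298.3,244),get("top0.pkl"),(491.7,240)),atz(v,(301.5,212),.06))
E
python3 go.py .5625 -.301 .116 210
```

```text
[ 0.56129999 -0.30140009  0.16      ] [ 0.56207595 -0.30110401  0.15771194] [ 0.56149481 -0.30056257  0.06      ]
[ 0.0023 -0.0164  0.2224] [ 0.0044 -0.0011 -0.0072] 2.15 [ 0.559  -0.292   0.2494] [ 1.7987e+02 -3.0000e-02 -1.5022e+02]
```

>>> {"fn": "arm_command", "kwargs": {
  "deltas": [
    [0.004,-0.0153,0.03,0,0,0],
    [0.004,-0.0153,0.1,0,0,0],
    [0.004,-0.0153,0.17,0,0,0],
    [0.004,-0.0153,0.2225,0,0,0],
    [0.004,-0.0153,0.2225,0,0,0]
  ]
}}

```text
time_s: 2.65
position: [0.559, -0.2975, 0.1125]
orientation: [3.132, -0.004, -2.619]
ft_force: [-0.7, -0.7, 0.1]
gripper_width: 0.0419
grasp_force: 0.0
```

>>> {"fn": "arm_command", "kwargs": {
  "deltas": [
    [0,0,0,0,0,0],
    [0,0,0,0,0,0],
    [0,0,0,0,0,0],
    [0,0,0,0,0,0],
    [0,0,0,0,0,0]
  ],
  "claw": -1,
  "grip_force": 20
}}

```text
time_s: 3.15
position: [0.5628, -0.3022, 0.1187]
orientation: [-3.139, 0.001, -2.621]
ft_force: [0.4, 0.3, 6.4]
gripper_width: 0.0139
grasp_force: 20.0
```

```bash
python3 go.py .5617 -.301 .24 210
python3 - <<'E'
from h import *
print(r.get_obs())
E
```

```text
[ 0.0004  0.0022 -0.2022] [-0.0049  0.0024 -0.0064] 3.15 [ 0.5628 -0.3022  0.1187] [-1.7985e+02  7.0000e-02 -1.5019e+02]
{'time_s': 3.15, 'joint_positions': array([-6.67209190e-01,  4.89851828e-01,  1.44445073e+00,  2.01989353e-04,
        1.20445009e+00, -2.75832801e+00]), 'qd': array([-0.00028956, -0.0001834 , -0.0020102 ,  0.00064723,  0.00227196,
        0.00029418]), 'joint_efforts': array([-2.68659890e-01, -5.10591173e+01, -2.47911108e+01, -2.39241421e-01,
       -3.25634368e-01, -3.23225149e-04]), 'position': array([ 0.56282748, -0.30221596,  0.11870389]), 'orientation': array([-3.13902929e+00,  1.23711234e-03, -2.62134066e+00]), 'ft_force': array([0.38382205, 0.26645793, 6.43308465]), 'moment': array([0.29270784, 0.08175154, 0.00132885]), 'grasp_force': 20.000876784324646, 'gripper_width': 0.013864368675054015}
```

>>> {"fn": "arm_command", "kwargs": {
  "deltas": [
    [0,0,-0.03,0,0,0],
    [0,0,-0.08,0,0,0],
    [0,0,-0.15,0,0,0],
    [0,0,-0.22,0,0,0],
    [0,0,-0.27,0,0,0]
  ]
}}

```text
time_s: 3.65
position: [0.5624, -0.3021, 0.2824]
orientation: [-3.138, 0.001, -2.621]
ft_force: [0.6, 0.2, -0.3]
gripper_width: 0.0137
grasp_force: 20.0
```

```bash
python3 go.py .5632 .1938 .275 -150
```

```text
[-0.4119  0.7167  0.0105] [-0.0061  0.0024 -0.0066] 3.65 [ 0.5624 -0.3021  0.2824] [-1.7982e+02  7.0000e-02 -1.5020e+02]
```

>>> {"fn": "arm_command", "kwargs": {
  "deltas": [
    [-0.03,0.05,0.01,0,0,0],
    [-0.07,0.12,0.01,0,0,0],
    [-0.11,0.19,0.01,0,0,0],
    [-0.151,0.262,0.01,0,0,0],
    [-0.192,0.334,0.01,0,0,0]
  ]
}}

```text
time_s: 4.15
position: [0.562, -0.0689, 0.2731]
orientation: [-3.141, 0.0, -2.622]
ft_force: [0.2, -0.1, -0.1]
gripper_width: 0.0139
grasp_force: 20.0
```

```bash
python3 go.py .5632 .1938 .275 -150
```

```text
[-0.2192  0.3791 -0.0031] [-0.0004  0.0006 -0.0077] 4.15 [ 0.562  -0.0689  0.2731] [-1.7999e+02  2.0000e-02 -1.5023e+02]
```

>>> {"fn": "arm_command", "kwargs": {
  "deltas": [
    [-0.041,0.071,0,0,0,0],
    [-0.082,0.142,0,0,0,0],
    [-0.123,0.213,0,0,0,0],
    [-0.164,0.284,0,0,0,0],
    [-0.195,0.338,0,0,0,0]
  ]
}}

```text
time_s: 4.65
position: [0.5625, 0.1664, 0.2732]
orientation: [3.141, 0.001, -2.62]
ft_force: [0.3, 0.2, -0.6]
gripper_width: 0.0136
grasp_force: 20.0
```

>>> {"fn": "arm_command", "kwargs": {
  "deltas": [
    [-0.015,0.025,0,0,0,0],
    [-0.022,0.037,0,0,0,0],
    [-0.022,0.037,0,0,0,0],
    [-0.022,0.037,0,0,0,0],
    [-0.022,0.037,0,0,0,0]
  ]
}}

```text
time_s: 5.15
position: [0.5638, 0.1877, 0.2729]
orientation: [-3.141, -0.0, -2.623]
ft_force: [-0.0, -0.6, -0.9]
gripper_width: 0.0139
grasp_force: 20.0
```

```bash
python3 go.py .5632 .1938 .275 -150;python3 - <<'E'
from h import *
v=put("wrist","w2.pkl"); save("pics/w2.png",v[0],(200,140,440,320),3.3)
b=put("side","side2.pkl")
p=r.get_obs()["position"]
print(proj(v,(.5632,.1938,.12)),proj(v,p+[0,0,-.1087]),proj(v,p+[0,0,.045]))
print(proj(b,(.5632,.1938,.12)),proj(b,p+[0,0,-.1087]),proj(b,p+[0,0,-.0137]))
E
```

```text
[-0.0042  0.0094 -0.0035] [-0.0008 -0.0006 -0.0103] 5.15 [0.5638 0.1877 0.2729] [-1.7998e+02 -2.0000e-02 -1.5031e+02]
[316.91229957 226.1545956 ] [310.89982829 238.69994619] [312.67799917 362.26716693]
[324.38801217 167.73127194] [325.16779713 150.4603263 ] [326.39103718 107.58281521]
```

View pics/w2.png

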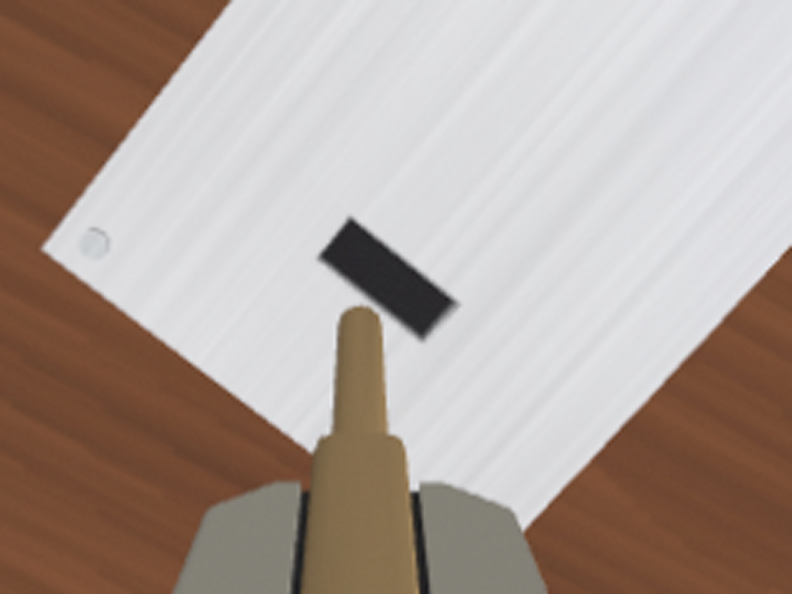

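The crop shows the slot's centre at about image px (317.6,224.5) and the stick tip's centre at about (308.8,239.4). The stick is held straight. I'll take the correction from the two relative to each other.

Run:
```python
from h import *
v=get("w2.pkl"); p=np.array([.5638,.1877,.2729])
s=atz(v,(317.6,224.5),.12); t=atz(v,(308.8,239.4),p[2]-.1087)
print(s,t,t-p, "tcp target",p+s-t)
for q in [(351,217),(457,303),(423,340),(319,257)]: print(atz(v,(200+q[0]/3.3,140+q[1]/3.3),.12))
b=get("side2.pkl"); save("pics/s2.png",b[0],(260,60,400,180),5)
```

```text
[0.561637  0.1935759 0.12     ] [0.56503303 0.18688333 0.1642    ] [ 0.00123303 -0.00081667 -0.1087    ] tcp target [0.56040397 0.19439257 0.2287    ]
[0.55216999 0.17712908 0.12      ]
[0.55835381 0.21247759 0.12      ]
[0.57149592 0.20992447 0.12      ]
[0.56542736 0.17515754 0.12      ]
```

View pics/s2.png

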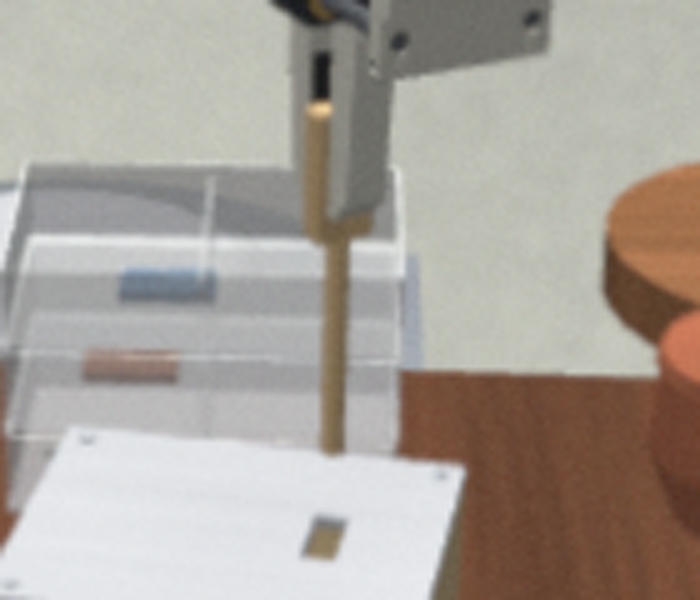

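The side crop puts the tip about 2 mm farther in x than the slot, which agrees with the wrist estimate. I'll correct, lower the tip to just above the lid and look once more.

```bash
python3 go.py .5607 .1943 .237 -150.3
```

```text
[-0.0008  0.0117  0.06  ] [-0.0005 -0.0003  0.    ] 5.25 [0.5638 0.188  0.273 ] [-1.7999e+02 -1.0000e-02 -1.5030e+02]
```

>>> {"fn": "arm_command", "kwargs": {
  "deltas": [
    [-0.0008,0.0117,0.015,0,0,0],
    [-0.0008,0.0117,0.03,0,0,0],
    [-0.0008,0.0117,0.045,0,0,0],
    [-0.0008,0.0117,0.055,0,0,0],
    [-0.0008,0.0117,0.06,0,0,0]
  ]
}}

```text
time_s: 5.75
position: [0.5599, 0.1957, 0.2356]
orientation: [3.141, -0.002, -2.621]
ft_force: [-0.8, -0.2, -0.2]
gripper_width: 0.0139
grasp_force: 20.0
```

>>> {"fn": "arm_command", "kwargs": {
  "deltas": [
    [0,0,0,0,0,0],
    [0,0,0,0,0,0],
    [0,0,0,0,0,0]
  ]
}}

```text
time_s: 6.05
position: [0.5607, 0.1957, 0.2374]
orientation: [-3.141, 0.001, -2.621]
ft_force: [0.4, 0.3, -0.9]
gripper_width: 0.014
grasp_force: 20.0
```

```bash
python3 go.py .5607 .1943 .237 -150.3
python3 - <<'E'
from h import *
v=put("wrist","w3.pkl"); save("pics/w3.png",v[0],(260,180,380,270),6.6)
b=put("side","side3.pkl")
p=r.get_obs()["position"]
print(proj(v,(.5616,.1936,.12)),proj(v,p+[0,0,-.1087]),p)
print(r.get_obs()["ft_force"])
E
```

```text
[ 0.0012 -0.0021  0.0006] [-0.0006  0.0015  0.0037] 6.05 [0.5607 0.1957 0.2374] [-1.7998e+02  5.0000e-02 -1.5019e+02]
[307.48518972 234.6985125 ] [310.55584051 238.32725625] [0.56065143 0.19573612 0.23735337]
[-0.57618377  0.14151313 -0.16462698]
```

View pics/w3.png

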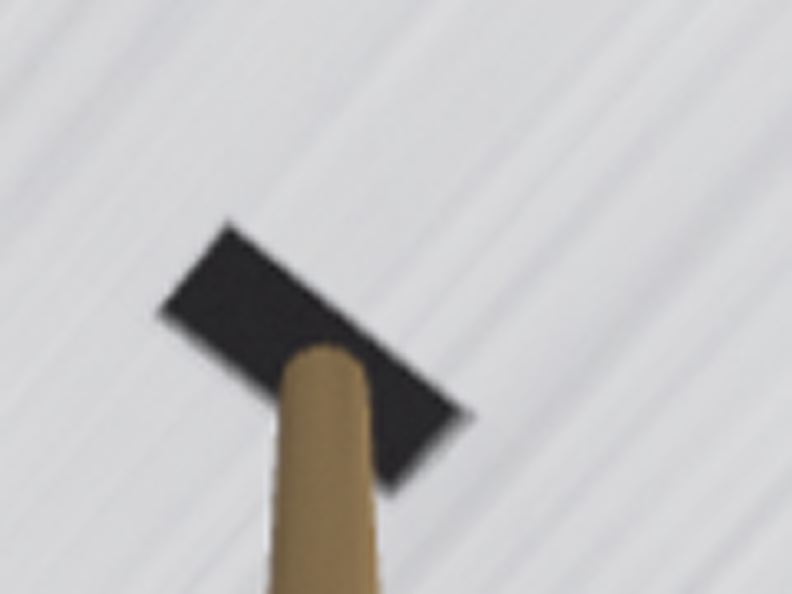

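Slot centre at (307.2,234.5) and tip centre at (309.1,238.2). They are nearly lined up.

Run:
```python
from h import *
v=get("w3.pkl"); p=np.array([.5607,.1957,.2374])
s=atz(v,(307.2,234.5),.12); t=atz(v,(309.1,238.2),p[2]-.1087)
a=np.radians(-9.8); e=s-t
print(s,t,e,"along box x,y",e[0]*np.cos(a)+e[1]*np.sin(a),-e[0]*np.sin(a)+e[1]*np.cos(a))
o=p+e; print(o)
import subprocess;print(subprocess.run(["python3","go.py",str(o[0]),str(o[1]),".214","-150.3"],capture_output=True,text=True).stdout)
```

```text
[0.56157092 0.19333143 0.12      ] [0.56109297 0.19473796 0.1287    ] [ 0.00047796 -0.00140653 -0.0087    ] along box x,y 0.0007103868207277311 -0.001304654504282308
[0.56117796 0.19429347 0.2287    ]
[ 0.0005 -0.0025  0.0389] [-0.0006  0.0015  0.0037] 6.15 [0.5607 0.1957 0.2374] [-1.7998e+02  4.0000e-02 -1.5019e+02]
```

>>> {"fn": "arm_command", "kwargs": {
  "deltas": [
    [0.0006,-0.0025,0.005,0,0,0],
    [0.0006,-0.0025,0.01,0,0,0],
    [0.0006,-0.0025,0.015,0,0,0],
    [0.0006,-0.0025,0.02,0,0,0],
    [0.0006,-0.0025,0.024,0,0,0]
  ]
}}

```text
time_s: 6.65
position: [0.5607, 0.1942, 0.222]
orientation: [3.141, -0.0, -2.621]
ft_force: [1.4, 0.7, -0.6]
gripper_width: 0.0138
grasp_force: 20.0
```

>>> {"fn": "arm_command", "kwargs": {
  "deltas": [
    [0,0,0.004,0,0,0],
    [0,0,0.008,0,0,0],
    [0,0,0.011,0,0,0],
    [0,0,0.013,0,0,0],
    [0,0,0.014,0,0,0]
  ]
}}

```text
time_s: 7.15
position: [0.5608, 0.1942, 0.214]
orientation: [3.142, -0.0, -2.621]
ft_force: [0.3, 0.3, -0.5]
gripper_width: 0.014
grasp_force: 20.0
```

>>> {"fn": "arm_command", "kwargs": {
  "deltas": [
    [0,0,0.0015,0,0,0],
    [0,0,0.003,0,0,0],
    [0,0,0.0045,0,0,0],
    [0,0,0.006,0,0,0],
    [0,0,0.0075,0,0,0]
  ]
}}

```text
time_s: 7.65
position: [0.5609, 0.1942, 0.2096]
orientation: [-3.142, 0.0, -2.621]
ft_force: [-0.2, 0.1, -0.7]
gripper_width: 0.014
grasp_force: 20.0
```

>>> {"fn": "arm_command", "kwargs": {
  "deltas": [
    [0,0,0.0015,0,0,0],
    [0,0,0.003,0,0,0],
    [0,0,0.0045,0,0,0],
    [0,0,0.006,0,0,0],
    [0,0,0.0075,0,0,0]
  ]
}}

```text
time_s: 8.15
position: [0.5609, 0.1942, 0.205]
orientation: [-3.142, 0.0, -2.621]
ft_force: [-0.1, 0.2, -0.6]
gripper_width: 0.0138
grasp_force: 20.0
```

>>> {"fn": "arm_command", "kwargs": {
  "deltas": [
    [0,0,0.0015,0,0,0],
    [0,0,0.003,0,0,0],
    [0,0,0.0045,0,0,0],
    [0,0,0.006,0,0,0],
    [0,0,0.0075,0,0,0]
  ]
}}

```text
time_s: 8.65
position: [0.5608, 0.1942, 0.2005]
orientation: [-3.142, -0.0, -2.621]
ft_force: [-0.2, -0.1, -0.1]
gripper_width: 0.0141
grasp_force: 20.0
```

>>> {"fn": "arm_command", "kwargs": {
  "deltas": [
    [0,0,0.0015,0,0,0],
    [0,0,0.003,0,0,0],
    [0,0,0.0045,0,0,0],
    [0,0,0.006,0,0,0],
    [0,0,0.0075,0,0,0]
  ]
}}

```text
time_s: 9.15
position: [0.5609, 0.1942, 0.196]
orientation: [3.142, -0.0, -2.621]
ft_force: [-0.6, -0.3, -0.9]
gripper_width: 0.0142
grasp_force: 20.0
```

>>> {"fn": "arm_command", "kwargs": {
  "deltas": [
    [0,0,0.0015,0,0,0],
    [0,0,0.003,0,0,0],
    [0,0,0.0045,0,0,0],
    [0,0,0.006,0,0,0],
    [0,0,0.0075,0,0,0]
  ]
}}

```text
time_s: 9.65
position: [0.5609, 0.1943, 0.1918]
orientation: [-3.141, 0.0, -2.621]
ft_force: [-1.4, -0.8, 3.4]
gripper_width: 0.014
grasp_force: 20.0
```

>>> {"fn": "arm_command", "kwargs": {
  "deltas": [
    [0,0,0.0015,0,0,0],
    [0,0,0.003,0,0,0],
    [0,0,0.0045,0,0,0],
    [0,0,0.006,0,0,0],
    [0,0,0.0075,0,0,0]
  ]
}}

```text
time_s: 10.15
position: [0.5609, 0.1942, 0.187]
orientation: [-3.142, 0.0, -2.621]
ft_force: [-0.4, 0.1, 4.3]
gripper_width: 0.014
grasp_force: 20.0
```

>>> {"fn": "arm_command", "kwargs": {
  "deltas": [
    [0,0,0.001,0,0,0],
    [0,0,0.002,0,0,0],
    [0,0,0.003,0,0,0],
    [0,0,0.004,0,0,0]
  ]
}}

```text
time_s: 10.55
position: [0.5609, 0.1942, 0.1847]
orientation: [-3.142, 0.0, -2.621]
ft_force: [-0.8, 0.5, 3.1]
gripper_width: 0.0141
grasp_force: 20.0
```

>>> {"fn": "arm_command", "kwargs": {
  "deltas": [
    [0,0,0.0005,0,0,0],
    [0,0,0.001,0,0,0]
  ]
}}

```text
time_s: 10.75
position: [0.5609, 0.1942, 0.1841]
orientation: [-3.142, 0.0, -2.621]
ft_force: [-0.1, 0.3, 2.4]
gripper_width: 0.0139
grasp_force: 20.0
```

>>> {"fn": "arm_command", "kwargs": {
  "deltas": [
    [0,0,0.0007,0,0,0],
    [0,0,0.0013,0,0,0]
  ]
}}

```text
time_s: 10.95
position: [0.561, 0.1943, 0.1838]
orientation: [-3.141, 0.0, -2.621]
ft_force: [-1.0, 0.1, 6.8]
gripper_width: 0.0139
grasp_force: 20.0
```

>>> {"fn": "arm_command", "kwargs": {
  "deltas": [
    [0,0,0.0005,0,0,0],
    [0,0,0.001,0,0,0]
  ]
}}

```text
time_s: 11.15
position: [0.561, 0.1943, 0.1837]
orientation: [-3.141, 0.001, -2.621]
ft_force: [-2.2, 0.1, 9.1]
gripper_width: 0.0136
grasp_force: 20.0
```

>>> {"fn": "arm_command", "kwargs": {
  "deltas": [
    [0,0,0.0004,0,0,0],
    [0,0,0.0006,0,0,0]
  ]
}}

```text
time_s: 11.35
position: [0.561, 0.1943, 0.1837]
orientation: [-3.141, 0.001, -2.621]
ft_force: [-2.2, -0.2, 10.5]
gripper_width: 0.0139
grasp_force: 20.0
```

Run:
```python
from h import *
a=get("top0.pkl"); v=put("top","top3.pkl")
f=lambda im:cv2.resize(im[295:385,60:210],(400,240),interpolation=cv2.INTER_CUBIC)
save("pics/drawer.png",np.hstack([f(a[0]),f(v[0])]))
for s in (.0,.018): 
  c=np.array([.5216,.2004]);u=np.array([np.cos(-.171),np.sin(-.171)])
  q=c-u*(.09+s); print(proj(v,(q[0],q[1],.05)))
```

```text
[143.86386674 336.16853941]
[141.60812975 347.60463129]
```

View pics/drawer.png

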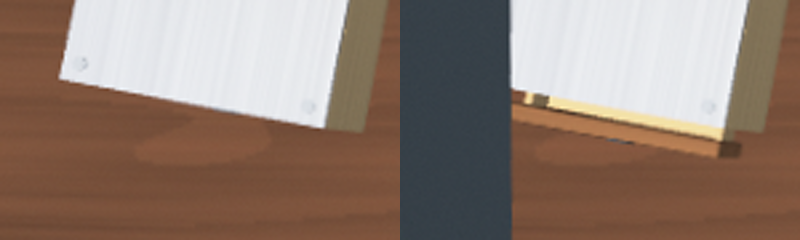

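The drawer is out: its front edge has moved from about (137,343) to (135,352) in the top view. The force rose to 10.5 N with no further motion, so the catch is at its hard stop. Withdrawing now.

>>> {"fn": "arm_command", "kwargs": {
  "deltas": [
    [0,0,-0.01,0,0,0],
    [0,0,-0.04,0,0,0],
    [0,0,-0.08,0,0,0],
    [0,0,-0.12,0,0,0],
    [0,0,-0.16,0,0,0]
  ]
}}

```text
time_s: 11.9
position: [0.5606, 0.1941, 0.2786]
orientation: [3.141, -0.001, -2.621]
ft_force: [-0.1, 0.6, -0.6]
gripper_width: 0.0138
grasp_force: 20.0
```

```bash
python3 go.py .5625 -.302 .275 -150.19
```

```text
[ 0.4082 -0.7191  0.0062] [ 0.0008 -0.0025 -0.0001] 11.9 [0.5606 0.1941 0.2786] [ 1.7998e+02 -7.0000e-02 -1.5019e+02]
```

>>> {"fn": "arm_command", "kwargs": {
  "deltas": [
    [0.03,-0.053,0,0,0,0],
    [0.07,-0.123,0,0,0,0],
    [0.11,-0.194,0,0,0,0],
    [0.15,-0.264,0,0,0,0],
    [0.19,-0.335,0,0,0,0]
  ]
}}

```text
time_s: 12.4
position: [0.5614, -0.0385, 0.278]
orientation: [3.141, -0.0, -2.621]
ft_force: [0.2, -0.4, 0.4]
gripper_width: 0.0136
grasp_force: 20.0
```

```bash
python3 go.py .5625 -.302 .275 -150.19
```

```text
[ 0.217  -0.3818  0.0048] [ 0.0009 -0.0008  0.0011] 12.4 [ 0.5614 -0.0385  0.278 ] [ 1.7997e+02 -2.0000e-02 -1.5016e+02]
```

>>> {"fn": "arm_command", "kwargs": {
  "deltas": [
    [0.04,-0.0705,0.005,0,0,0],
    [0.08,-0.141,0.02,0,0,0],
    [0.12,-0.2115,0.06,0,0,0],
    [0.16,-0.282,0.09,0,0,0],
    [0.19,-0.335,0.1,0,0,0]
  ]
}}

```text
time_s: 12.9
position: [0.5616, -0.2696, 0.2157]
orientation: [3.138, -0.002, -2.622]
ft_force: [0.0, -0.4, 0.8]
gripper_width: 0.0137
grasp_force: 20.0
```

```bash
python3 go.py .5625 -.302 .205 -150.19
```

```text
[ 0.0254 -0.0476  0.0177] [ 0.0063 -0.0032 -0.0013] 12.9 [ 0.5616 -0.2696  0.2157] [ 1.7981e+02 -9.0000e-02 -1.5023e+02]
```

>>> {"fn": "arm_command", "kwargs": {
  "deltas": [
    [0.01,-0.02,0.005,0,0,0],
    [0.02,-0.038,0.012,0,0,0],
    [0.025,-0.0465,0.03,0,0,0],
    [0.025,-0.0465,0.04,0,0,0],
    [0.025,-0.0465,0.045,0,0,0]
  ]
}}

```text
time_s: 13.4
position: [0.5636, -0.2979, 0.1904]
orientation: [3.14, -0.0, -2.62]
ft_force: [0.1, 0.7, 0.1]
gripper_width: 0.0136
grasp_force: 20.0
```

>>> {"fn": "arm_command", "kwargs": {
  "deltas": [
    [0,0,0,0,0,0],
    [0,0,0,0,0,0],
    [0,0,0,0,0,0]
  ]
}}

```text
time_s: 13.7
position: [0.5641, -0.2991, 0.192]
orientation: [-3.141, 0.0, -2.62]
ft_force: [-0.1, 0.3, -0.7]
gripper_width: 0.0141
grasp_force: 20.0
```

```bash
python3 go.py .5625 -.302 .19 -150.19
python3 - <<'E'
from h import *
v=put("wrist","w4.pkl"); save("pics/w4.png",v[0],(240,160,400,280),5)
p=r.get_obs()["position"]; print(p,proj(v,p+[0,0,-.1087]),proj(v,(.5615,-.3005,.06)))
E
```

```text
[ 0.0048 -0.0028  0.0034] [-0.0018  0.0007  0.0019] 13.7 [ 0.5641 -0.2991  0.192 ] [-1.7995e+02  2.0000e-02 -1.5013e+02]
[ 0.56407767 -0.29928025  0.19199648] [310.42132713 238.26713336] [310.63336033 226.31482588]
```

View pics/w4.png

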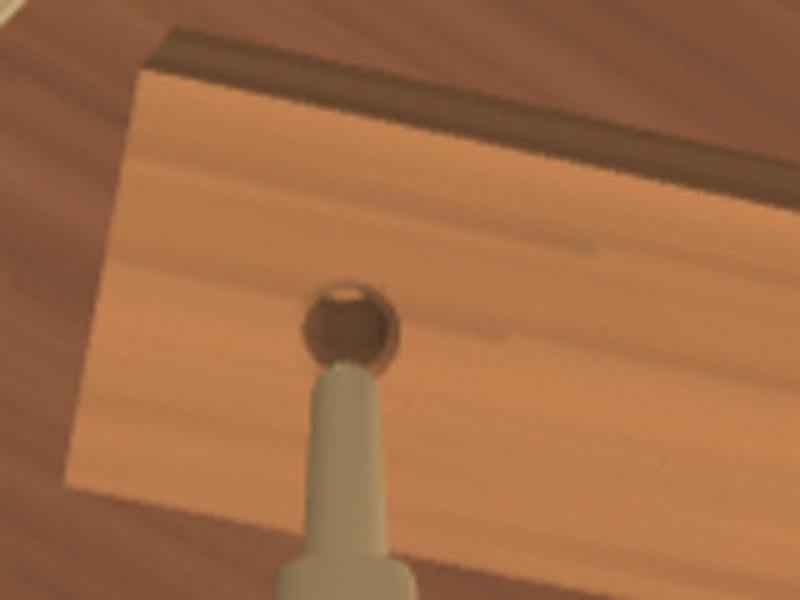

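The hole's centre is at (310.2,225.8) and the tip's centre at (309.2,238.4). The tip is where it was in the hand before, so the stick has not slipped.

Run:
```python
from h import *
v=get("w4.pkl"); p=r.get_obs()["position"]
s=atz(v,(310.2,225.8),.06); t=atz(v,(309.2,238.4),p[2]-.1087); e=s-t
print(s,t,e,p+e)
import subprocess;print(subprocess.run(["python3","go.py",str(p[0]+e[0]),str(p[1]+e[1]),".178","-150.2"],capture_output=True,text=True).stdout)
```

```text
[ 0.56130273 -0.30101443  0.06      ] [ 0.56462164 -0.300018    0.08329648] [-0.00331892 -0.00099643 -0.02329648] [ 0.56075875 -0.30027667  0.1687    ]
[0.0056 0.0013 0.0233] [-0.0018  0.0007  0.0017] 13.75 [ 0.5641 -0.2993  0.192 ] [-1.7995e+02  2.0000e-02 -1.5015e+02]
```

```bash
python3 go.py .5613 -.3008 .176 -150.2
```

```text
[0.0053 0.0001 0.0267] [-0.0018  0.0007  0.0017] 13.75 [ 0.5641 -0.2993  0.192 ] [-1.7995e+02  2.0000e-02 -1.5015e+02]
```

>>> {"fn": "arm_command", "kwargs": {
  "deltas": [
    [0.0053,0,0.007,0,0,0],
    [0.0053,0,0.014,0,0,0],
    [0.0053,0,0.021,0,0,0],
    [0.0053,0,0.0267,0,0,0],
    [0.0053,0,0.0267,0,0,0]
  ]
}}

```text
time_s: 14.25
position: [0.5606, -0.3009, 0.1744]
orientation: [3.14, -0.001, -2.621]
ft_force: [0.3, 0.1, -0.9]
gripper_width: 0.0137
grasp_force: 20.0
```

>>> {"fn": "arm_command", "kwargs": {
  "deltas": [
    [0,0,0,0,0,0],
    [0,0,0,0,0,0]
  ]
}}

```text
time_s: 14.45
position: [0.5611, -0.3013, 0.1755]
orientation: [-3.141, 0.0, -2.621]
ft_force: [-0.2, 0.1, 0.2]
gripper_width: 0.0141
grasp_force: 20.0
```

```bash
python3 go.py .5613 -.3008 .14 -150.19
python3 - <<'E'
from h import *
v=put("wrist","w5.pkl"); save("pics/w5.png",v[0],(270,195,350,255),8)
p=r.get_obs()["position"]; print(p,proj(v,p+[0,0,-.1087]),proj(v,(.5613,-.301,.06)))
E
```

```text
[-0.0006  0.0005  0.0592] [-0.0005  0.0002  0.0001] 14.45 [ 0.5611 -0.3013  0.1755] [-1.7998e+02  1.0000e-02 -1.5019e+02]
[ 0.56112032 -0.30129028  0.17557704] [310.46212492 238.50802405] [310.64448848 236.22571544]
```

View pics/w5.png

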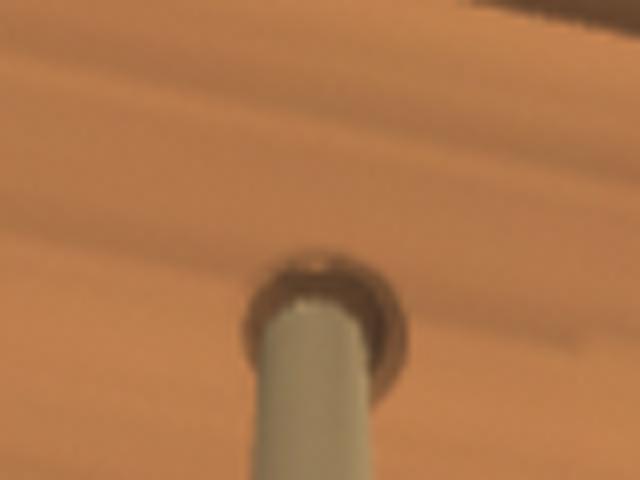

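The hole's centre is at (310.75,236.6) and the tip's centre at (309.1,238.6), so one small correction remains.

Run:
```python
from h import *
v=get("w5.pkl"); p=r.get_obs()["position"]
s=atz(v,(310.75,236.6),.06); t=atz(v,(309.1,238.6),p[2]-.1087); e=s-t
print(s,t,e,p+e)
import subprocess;print(subprocess.run(["python3","go.py",str(p[0]+e[0]),str(p[1]+e[1]),".121","-150.2"],capture_output=True,text=True).stdout)
```

```text
[ 0.56151853 -0.3007814   0.06      ] [ 0.5616879  -0.30213536  0.06687704] [-0.00016937  0.00135397 -0.00687704] [ 0.56095095 -0.29993631  0.1687    ]
[-0.0009  0.0021  0.091 ] [-0.0008  0.0003  0.0003] 14.5 [ 0.5611 -0.3013  0.1756] [-1.7998e+02  1.0000e-02 -1.5019e+02]
```

>>> {"fn": "arm_command", "kwargs": {
  "deltas": [
    [-0.0009,0.002,0,0,0,0],
    [-0.0009,0.002,0.005,0,0,0],
    [-0.0009,0.002,0.01,0,0,0],
    [-0.0009,0.002,0.015,0,0,0],
    [-0.0009,0.002,0.02,0,0,0]
  ]
}}

```text
time_s: 15.0
position: [0.5608, -0.2998, 0.1629]
orientation: [3.141, -0.0, -2.621]
ft_force: [-0.2, 0.5, -0.1]
gripper_width: 0.0138
grasp_force: 20.0
```

>>> {"fn": "arm_command", "kwargs": {
  "deltas": [
    [0,0,0.003,0,0,0],
    [0,0,0.006,0,0,0]
  ]
}}

```text
time_s: 15.2
position: [0.5608, -0.2999, 0.1595]
orientation: [3.141, -0.0, -2.621]
ft_force: [0.1, 0.2, 0.3]
gripper_width: 0.0136
grasp_force: 20.0
```

>>> {"fn": "arm_command", "kwargs": {
  "deltas": [
    [0,0,0.01,0,0,0],
    [0,0,0.022,0,0,0],
    [0,0,0.034,0,0,0],
    [0,0,0.046,0,0,0],
    [0,0,0.053,0,0,0]
  ]
}}

```text
time_s: 15.7
position: [0.5605, -0.2996, 0.1267]
orientation: [3.14, -0.001, -2.621]
ft_force: [0.1, 0.1, -1.1]
gripper_width: 0.0141
grasp_force: 20.0
```

>>> {"fn": "arm_command", "kwargs": {
  "deltas": [
    [0,0,0.002,0,0,0],
    [0,0,0.004,0,0,0],
    [0,0,0.006,0,0,0],
    [0,0,0.008,0,0,0],
    [0,0,0.008,0,0,0]
  ]
}}

```text
time_s: 16.2
position: [0.5609, -0.2999, 0.1232]
orientation: [-3.142, 0.0, -2.621]
ft_force: [-0.3, 0.4, -1.0]
gripper_width: 0.014
grasp_force: 20.0
```

>>> {"fn": "arm_command", "kwargs": {
  "deltas": [
    [0,0,0.0015,0,0,0],
    [0,0,0.003,0,0,0],
    [0,0,0.0045,0,0,0],
    [0,0,0.0055,0,0,0]
  ]
}}

```text
time_s: 16.6
position: [0.5608, -0.2998, 0.1197]
orientation: [3.141, -0.0, -2.621]
ft_force: [0.7, 0.7, -1.0]
gripper_width: 0.014
grasp_force: 20.0
```

>>> {"fn": "arm_command", "kwargs": {
  "deltas": [
    [0,0,0.001,0,0,0],
    [0,0,0.002,0,0,0],
    [0,0,0.002,0,0,0]
  ]
}}

```text
time_s: 16.9
position: [0.5609, -0.2999, 0.1188]
orientation: [-3.141, 0.0, -2.621]
ft_force: [-0.6, 0.7, 0.1]
gripper_width: 0.0137
grasp_force: 20.0
```

>>> {"fn": "arm_command", "kwargs": {
  "deltas": [
    [0,0,0.001,0,0,0],
    [0,0,0.001,0,0,0],
    [0,0,0.001,0,0,0],
    [0,0,0.001,0,0,0],
    [0,0,0.001,0,0,0]
  ],
  "claw": -0.1
}}

```text
time_s: 17.4
position: [0.5609, -0.2999, 0.118]
orientation: [-3.142, 0.0, -2.621]
ft_force: [0.4, -0.5, -0.3]
gripper_width: 0.0411
grasp_force: 0.0
```

>>> {"fn": "arm_command", "kwargs": {
  "deltas": [
    [0,0,-0.01,0,0,0],
    [0,0,-0.03,0,0,0],
    [0,0,-0.07,0,0,0],
    [0,0,-0.12,0,0,0],
    [0,0,-0.18,0,0,0]
  ]
}}

```text
time_s: 17.9
position: [0.5605, -0.2995, 0.2273]
orientation: [3.141, -0.0, -2.621]
ft_force: [0.8, 0.1, -1.2]
gripper_width: 0.0421
grasp_force: 0.0
```

>>> {"fn": "arm_command", "kwargs": {
  "deltas": [
    [0,0,-0.05,0,0,0],
    [0,0,-0.08,0,0,0],
    [0,0,-0.08,0,0,0],
    [0,0,-0.08,0,0,0]
  ]
}}

```text
time_s: 18.3
position: [0.5608, -0.2998, 0.2744]
orientation: [-3.141, 0.0, -2.621]
ft_force: [-0.3, -0.2, -0.8]
gripper_width: 0.0418
grasp_force: 0.0
```

Run:
```python
from h import *
np.set_printoptions(precision=4,suppress=True)
v=put("wrist","w6.pkl"); b=get("side0.pkl"); c=put("side","side6.pkl"); w=get("w1.pkl")
print(r.get_obs()["position"],r.get_obs()["time_s"])
# stick top by depth: points in 0.14..0.18 near rack
def cloud(v):
    d=v[1]; ys,xs=np.nonzero(d>0); q=cv2.undistortPoints(np.stack([xs,ys],1)[:,None].astype(float),v[2],v[3])[:,0]
    P=np.c_[q,np.ones(len(q))]*d[ys,xs][:,None]; return P@v[4][:3,:3].T+v[4][:3,3]
for u in(w,v):
    P=cloud(u); k=(np.hypot(P[:,0]-.5615,P[:,1]+.3)<.035)&(P[:,2]>.145)&(P[:,2]<.18); print(k.sum(),np.median(P[k],0),np.ptp(P[k],0))
    k=(np.hypot(P[:,0]-.534,P[:,1]+.2156)<.03)&(P[:,2]>.1)&(P[:,2]<.13); print(k.sum(),np.median(P[k],0))
# changed regions in side view
d=np.abs(b[0].astype(int)-c[0]).max(2)>40
d[:120]=0
n,l,s,_=cv2.connectedComponentsWithStats(d.astype(np.uint8)); print(s[1:][s[1:,4]>30])
```

```text
[ 0.5602 -0.2994  0.2726] 18.4
755 [ 0.561  -0.3027  0.1586] [0.0266 0.0224 0.0156]
708 [ 0.5343 -0.2193  0.1111]
621 [ 0.5597 -0.3022  0.1586] [0.0266 0.0221 0.016 ]
609 [ 0.5345 -0.2193  0.1111]
[[   37   120    30    22   368]
 [   60   120    88    61  3012]
 [  262   120   142   157 11243]
 [    5   149    33    20    61]
 [   58   183     8    13    67]]
```

Run:
```python
from h import *
v=put("top","top6.pkl"); d=v[1]
ys,xs=np.nonzero(d>0); q=cv2.undistortPoints(np.stack([xs,ys],1)[:,None].astype(float),v[2],v[3])[:,0]
P=(np.c_[q,np.ones(len(q))]*d[ys,xs][:,None])@v[4][:3,:3].T+v[4][:3,3]
a=-.171; e=P[:,:2]-[.5216,.2004]; bx=e@[np.cos(a),np.sin(a)]; by=e@[-np.sin(a),np.cos(a)]
m=abs(by)<.05
lid=m&(P[:,2]>.115)&(P[:,2]<.13)&(abs(bx)<.12); dr=m&(P[:,2]>.03)&(P[:,2]<.11)&(bx<-.08)&(bx>-.14)
print("lid min",np.percentile(bx[lid],.5),"drawer",dr.sum(),np.percentile(bx[dr],[1,5,50]),np.median(P[dr,2]))
```

```text
lid min -0.08743658981223093 drawer 482 [-0.10768166 -0.10617013 -0.10103141] 0.07557246774868004
```

```bash
python3 -c "
from cell import r
print(r.finish_job())"
```

```text
the job is handed in; nothing more can be done
None
```

The drawer is fully out (about 18 mm by the top camera's depth), with a highest force reading of 10.5 N while pressing; the stick stands back in its own hole, the burnisher hasn't moved, and the job was handed in at about 18.5 s.

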